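Free the seized lifting pin of the tube block

TASK

The red-gripped lifting pin has seized in its bore in the aluminium tube block. Work it free: twist it about twenty-five degrees clockwise (seen from above), then as far past centre the other way, and so on to and fro while easing it gradually upward until it comes loose, and do not lift or tip the block, which must stay on the bench. Then stand the red pin foot down in the white cup and let go, leaving the blue pin in its bore and the cup upright.

Things in the scene. Friction and masses are not known exactly. Their poses are not given: they have to be found in the camera images.
- red_pin: Seized pin: upright steel dowel 16 mm thick, 70 mm long, 24 mm dark collar 65 to 70 mm above the foot, then a RED flat paddle grip 36 mm (x) by 12 mm (y), 70 to 110 mm above the foot. Origin: centre of the foot; z up the pin. 0.12 kg. Starts in one of the block's two bores, foot 14 mm above the bench, paddle x along block x. Seized only low down: loose once raised about 12 mm.
- red_pin_grip (a point): Middle of the red paddle, on the pin's axis, 92 mm above the foot: grip here across the 12 mm thickness (y), fingertips above the collar. Pulled straight, the pin holds with about 20 to 28 N and the block comes up with it. While it turns, the friction acts mostly round the pin: raised 2.5 mm or less per 50 degree swing of about a second, the block stays down.
- red_pin_end (a point): Point at the +x end of the red paddle, 18 mm from the pin's axis and 92 mm above the foot; shows how far the pin is turned.
- blue_pin: Same pin with a BLUE paddle in the other bore, 100 mm away; leave it in. Origin and axes as for the red pin. Which of the two bores each pin stands in varies.
- block: Loose aluminium tube block 180 mm (x) by 100 mm (y), 49 mm high with its four rubber feet, 2.6 kg, eight empty tube wells along its long sides. Origin: centre of the underside, at bench height; z up. The two pin bores, 18 mm in diameter and 35 mm deep, lie on its long centre line at x = +50 mm and x = -50 mm, y = 0.
- cup: White plastic cup, loose, 0.3 kg, rim 72 mm across outside (66 mm inside), 65 mm high, inner floor 4 mm above the bench. Origin: centre of the underside; z up.
Not all that is in view belongs to the job. Leave any green or turquoise look-alike of the red_pin alone.

How it is judged:
On the way, in this order (a step that is already met when the one before it is completed fails the run):
1. the red pin is twisted at least 13 degrees clockwise from in line with the block while still in its bore (y of red_pin_end in the frame of block below -0.004 m and z of red_pin in the frame of block below 0.045 m), for 0.05 s.
2. the red pin is twisted at least 13 degrees anticlockwise from in line with the block while still in its bore (y of red_pin_end in the frame of block above 0.004 m and z of red_pin in the frame of block below 0.045 m), for 0.05 s.
At the end, for the whole second after the job is handed in: Red pin at rest in the cup, its foot within 35 mm of the cup axis and under 30 mm above the cup underside, leaning under 57 degrees; cup upright within 8 degrees; block flat on the bench (within 5 mm, 2.8 degrees); blue pin raised under 6 mm in its bore (horizontal distance between red_pin and cup below 0.035 m and z of red_pin in the frame of cup below 0.03 m and angle between red_pin's own z axis and vertical below 1 rad and linear speed of red_pin below 0.02 m/s and angle between cup's own z axis and vertical below 0.15 rad and height (world z) of block below 0.005 m and angle between block's own z axis and vertical below 0.05 rad and z of blue_pin in the frame of block below 0.02 m); the robot touches nothing.
It fails at once if the block is lifted by more than 12 mm or tipped by more than 8 degrees (height (world z) of block above 0.012 m or angle between block's own z axis and vertical above 0.14 rad).
It fails at once if the blue pin is pulled more than 15 mm up its bore (z of blue_pin in the frame of block above 0.029 m).
It also fails if it takes over 48 s, if anything falls off the work surface, if the arm or the gripper's body presses on something with over 40 N, if the wrist force passes 120 N, or if a joint passes its speed limit or range.

ROBOT

A 7-joint arm with a two-finger parallel gripper is mounted at the origin on a cart in front of the work surface, level with it; the furniture and walls round the work are solid. World frame = base frame: x ahead of the robot, y to its left, z up, the work surface at z = 0. Lengths are in m, angles in rad, forces in N, time in s.
With the tool pointing down it reaches from about 0.4 to 0.85 m from the base axis. Payload 10.4 kg.
Tool frame: the origin (TCP) lies midway between the tips of the shut fingers; the grasp point (between the pads) lies 19 mm behind it; z points along the fingers, y is the line along which they close (so a half turn about z gives the same grasp; the last joint's range is limited). The gripper opens to 85 mm and grips with 20 to 120 N. Pads are 22 mm wide; open, the fingers measure 114 mm over their backs; the gripper's body (76 mm by 85 mm) begins 54 mm behind the grasp point. The pads swing forward as they close: fully open they stand 13 mm farther back than shut.
Start: joints at [1.286, 0.332, -0.065, 1.46, 0.022, 1.35, -0.088], TCP at [0.162, -0.604, 0.231] pointing down, gripper open.
Joint ranges: [-2.6, 2.6], [-0.5, 2.12], [-1.47, 1.34], [0.16, 2.42], [-1.27, 4.41], [0.06, 2.06], [-2.6, 2.6]. Speed limits (rad/s): [2.22, 2.22, 2.79, 2.79, 3.14, 3.14, 3.14].

INTERFACE

Orientations are given as a rotation vector (axis times angle).
In Python, from rig import readout, eyes, order gives the robot as it stands. The module is installed in compiled form; this text tells all that it offers.
- The arm moves only by the shell command python3 -m inch 'ROWS' [FORCE]. ROWS is JSON, a list of rows, each a list of 3 entries, a list of its own where there are three numbers: the shift along the tool's x, y, z normalised to -1 to 1, where 1 is 400 mm, then the turn, a rotation vector about the tool's x, y, z normalised to -1 to 1, where 1 is 0.1 rad, then the opening, from -1 (shut) to 1 (fully open). In form: [[[dx, dy, dz], [ax, ay, az], claw], ...]. A call has 1 to 12 rows; each row shifts and turns the commanded pose from where the row before left it, along the tool's axes as they then stand; what a row does not reach is not made up. A row lasts 1/10 s, in which the tool goes at most 50 mm and 8.59 degrees, less where a joint would pass 70% of its speed; a pose out of reach is approached as far as the arm can. A call with a number of a shift or a turn outside -1 to 1 is refused whole. A call with a gripper value outside its range is refused whole. The fingers move at their own pace and stop on an object; FORCE is the grip in N (left out, the last holds). Time passes only in rows, so rows that do not move let the fingers close. It gives the time, the measured TCP pose, the force, the opening and the grip force at its end, in the units of the state.
- readout.observe(): the state, without advancing time (a new reading comes with each control period).
- eyes.camera(name): name is "scene" or "top" or "wrist"; returns the picture (480x640x3 uint8, red, green, blue); there is no depth.
- eyes.camera_model(name): a dict with "fx", "fy", "cx", "cy" (pixels), "pose" (4x4, takes a point from camera to world coordinates); the wrist camera has in their place "tool_from_camera" (4x4, takes a point from camera to tool coordinates, whose origin is the TCP and whose axes are the flange's). Camera axes: x right, y up, looking along -z (the intrinsics and any distortion apply to the point x, -y, -z); pixel columns grow to the right and rows downward; lengths in m; the calibration is good to about 2 mm. The wrist camera is an equidistant fisheye: a pixel r from the principal point sees the ray r / f radians off the axis. A picture is of the moment at which its call begins: read the wrist's pose just before it. camera_model takes no time and is no camera call.
- order.close_job(): hands the job in; it is judged then, once.
Trained networks look in the newest picture that a camera, given by its name, has taken for a name from the list of things; names that differ only in an ending like _2 or _b are one class to them, and where a whole thing is asked for, a point or a joint stands for the part that bears it (a point fixed in the world has none). Each returns a list of dicts, best first, with "p" (0 to 1); they miss things now and then, are a little off and sometimes report something else, mostly with a low value. They report only what shows in the picture. A call takes as long as a camera call. They do not tell look-alikes from the thing itself.
- eyes.outline_of(label, camera): "pixels" (480x640 bool, what is visible of it) and "rect" ([left, top, right, bottom] in pixels, round what is visible of it).
The state is a dict: "time": time; "joint_pos": joint angles; "qvel": joint speeds; "joint_efforts": joint torques, N m; "tcp_pos": TCP position; "ee_rot": TCP orientation; "ft_force": force on the tool from outside, world axes, zero at the start; "moment": the same for the moment, N m; "opening": opening from 0.0 (shut) to 1.0 (fully open); "finger_force": force on a finger pad.
Only numpy, scipy, OpenCV 4.12 (cv2) and the standard library are available. Lean on these libraries where they do the work, as an engineer would, in place of code of your own. Each camera call takes 0.05 s, during which the arm holds its last target. There are 200 camera calls.

## Working session

There is one attempt and no reset: what is moved stays moved. The work goes in short steps, Python scripts to look and compute and a shell command to move; the robot and the scene stay as the last step left them, time stands still between calls to the robot, and variables do not carry over. Pictures are saved under pics/ and viewed, at most 10 in all, crops included, and the job is handed in when it is done.

```bash
mkdir -p pics; ls
cat > h.py <<'E'
from rig import readout, eyes, order
import numpy as np, cv2
from scipy.spatial.transform import Rotation as R
def ray(m,u,v):
    P=np.array(m["pose"]); d=P[:3,:3]@np.array([(u-m["cx"])/m["fx"],-(v-m["cy"])/m["fy"],-1]); return P[:3,3],d
def onz(m,u,v,z):
    o,d=ray(m,u,v); return o+d*(z-o[2])/d[2]
def save(n,im): cv2.imwrite("pics/"+n+".png",cv2.cvtColor(im,cv2.COLOR_RGB2BGR))
E
python3 - <<'E'
from h import *
s=readout.observe(); print(s)
ims=[]
for c in("top","scene"):
    im=eyes.camera(c); save(c+"0",im)
    m=eyes.camera_model(c); print(c,{k:(np.round(v,3).tolist()) for k,v in m.items() if not isinstance(v,str)})
    for l in("red_pin","blue_pin","block","cup"):
        for o in eyes.outline_of(l,c):
            ys,xs=np.nonzero(o["pixels"]); print(c,l,round(o["p"],2),o["rect"],xs.mean().round(1),ys.mean().round(1),im[o["pixels"]].mean(0).round())
E
```

```text
pics
{'time': 0.0, 'joint_pos': array([ 1.28639901,  0.33287817, -0.06471823,  1.4609215 ,  0.02159281,
        1.34989219, -0.08849423]), 'qvel': array([ 0.00043151, -0.00221384, -0.0011277 ,  0.00106327,  0.00120533,
        0.00078185, -0.0004657 ]), 'joint_efforts': array([-7.35903923e-04, -6.25451088e+01,  4.86370479e-02, -3.91604877e+01,
        1.60960498e-02,  9.99510870e-03, -1.20800823e-04]), 'tcp_pos': array([ 0.16167446, -0.60334903,  0.2305215 ]), 'ee_rot': array([-3.11333520e+00, -4.09941586e-01,  3.67159672e-04]), 'ft_force': array([ 0.16122224, -0.0492889 ,  0.77240126]), 'moment': array([0.0150288 , 0.02580599, 0.01527068]), 'finger_force': 0.0, 'opening': 0.9999587079141606}
top {'fx': 491.73, 'fy': 491.73, 'cx': 319.325, 'cy': 236.018, 'pose': [[0.026, 0.993, -0.115, 0.427], [-1.0, 0.027, 0.007, 0.032], [0.01, 0.115, 0.993, 0.926], [0.0, 0.0, 0.0, 1.0]]}
top red_pin 0.83 [213.7, 145.0, 236.6, 176.0] 226.3 161.5 [ 61. 129. 118.]
top red_pin 0.8 [236.5, 214.0, 257.6, 229.4] 247.0 221.5 [181.  91.  86.]
top red_pin 0.79 [280.9, 288.2, 295.9, 304.6] 286.5 296.3 [ 91. 1
[... 327 characters left out ...]
.164], [-0.591, -0.513, 0.622, 0.57], [0.015, 0.764, 0.645, 0.631], [0.0, 0.0, 0.0, 1.0]]}
scene red_pin 0.97 [215.2, 245.9, 233.3, 299.5] 222.5 273.7 [ 27. 117. 107.]
scene red_pin 0.78 [329.6, 288.4, 346.6, 342.3] 337.8 311.2 [ 27. 102.  43.]
scene red_pin 0.72 [278.8, 250.4, 295.4, 292.9] 285.7 272.2 [148.  53.  45.]
scene red_pin 0.7 [361.7, 267.4, 380.7, 316.3] 368.5 289.1 [ 12. 110. 101.]
scene red_pin 0.51 [208.3, 272.7, 325.1, 375.5] 267.8 321.5 [180. 177. 172.]
scene blue_pin 0.73 [235.3, 288.3, 253.6, 330.3] 245.8 306.7 [ 62.  95. 144.]
scene block 0.77 [209.0, 271.3, 322.8, 375.9] 267.2 321.3 [179. 176. 171.]
scene cup 0.95 [371.6, 239.1, 411.6, 282.6] 392.2 260.3 [146. 144. 129.]
```

Run:
```python
from h import *
a=cv2.imread("pics/top0.png")[110:340,140:420]; a=cv2.resize(a,None,fx=2.85,fy=2.6)
cv2.imwrite("pics/topc.png",a)
m=eyes.camera_model("top")
im=cv2.cvtColor(cv2.imread("pics/top0.png"),cv2.COLOR_BGR2HSV)
H,S,V=im[...,0],im[...,1],im[...,2]
red=((H<10)|(H>170))&(S>120)&(V>60); blue=(H>98)&(H<125)&(S>90)
win=np.zeros_like(red); win[195:258,170:280]=1
for n,k in(("red",red&win),("blue",blue&win)):
    ys,xs=np.nonzero(k); r=cv2.minAreaRect(np.c_[xs,ys].astype(np.float32)); print(n,len(xs),xs.mean(),ys.mean(),r,onz(m,xs.mean(),ys.mean(),0.12))
# block
import time
for u,v in((173.9,197.3),(276.9,254.6)): print(onz(m,u,v,0.049))
print("cup",onz(m,357.1,286.6,0.06))
print("others",onz(m,226,161,.1),onz(m,287,296,.1))
```

```text
red 156 245.48076923076923 219.26923076923077 ((245.5, 220.0), (8.0, 21.0), 90.0) [0.54515019 0.14892068 0.12      ]
blue 216 187.19444444444446 220.30555555555554 ((187.0, 220.5), (9.0, 24.0), 90.0) [0.54079125 0.24496935 0.12      ]
[0.59210681 0.2900615  0.049     ]
[0.49333665 0.10045094 0.049     ]
cup [ 0.44002094 -0.04292587  0.06      ]
others [0.64829464 0.18959851 0.1       ] [0.42080133 0.0771769  0.1       ]
```

View pics/topc.png

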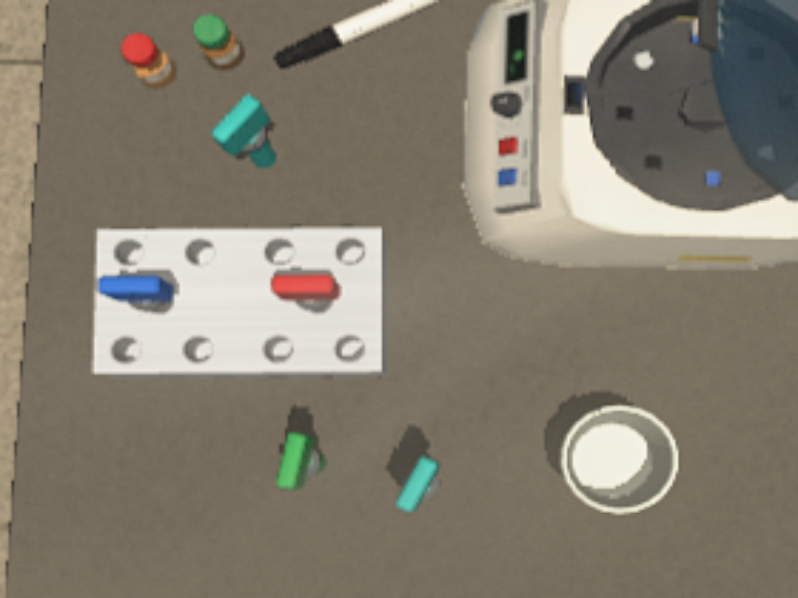

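View pics/scene0.png

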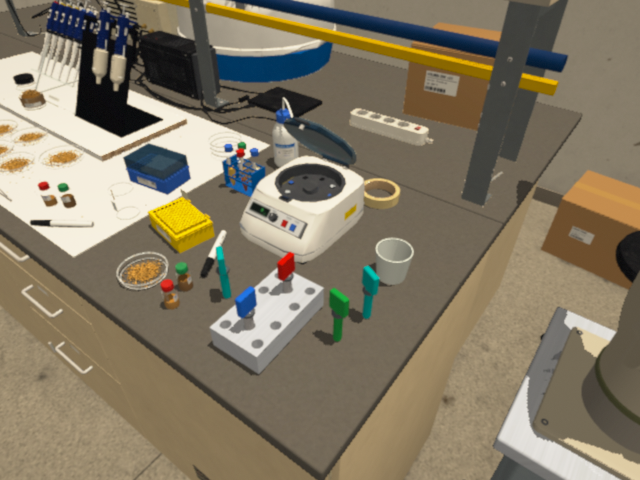

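The red pin is at top px (245,219), scene (286,267), the bore nearer the robot's right. Look-alikes: turquoise at top (226,161) and (287,296), green at about (244,287), plus a red vial cap at (190,130). The only red paddle in the block is the one at (245,219). The cup is at (357,287). Next I check the route past the centrifuge and the whole top view.

Run:
```python
from h import *
m=eyes.camera_model("top")
for u,v in((308,202),(305,150),(420,205),(420,140)): print(u,v,onz(m,u,v,.1).round(3),onz(m,u,v,.2).round(3))
im=cv2.imread("pics/top0.png")
a=im[190:260,165:285]; a=cv2.resize(a,None,fx=3,fy=3,interpolation=cv2.INTER_CUBIC)
im=cv2.copyMakeBorder(im,0,0,0,160,cv2.BORDER_CONSTANT); im[0:70*2,640:]=cv2.resize(a,(160,140)); cv2.imwrite("pics/topf.png",im)
# block edges: fit rect
o=eyes.camera("top"); o=eyes.outline_of("block","top")[0]["pixels"]
c=max(cv2.findContours(o.astype(np.uint8),0,2)[0],key=cv2.contourArea)
b=cv2.boxPoints(cv2.minAreaRect(c)); w=np.array([onz(m,*p,.049) for p in b]); print(w.round(4),w.mean(0))
```

```text
308 202 [0.581 0.047 0.1  ] [0.562 0.045 0.2  ]
305 150 [0.672 0.054 0.1  ] [0.642 0.052 0.2  ]
420 205 [ 0.581 -0.145  0.1  ] [ 0.562 -0.123  0.2  ]
420 140 [ 0.695 -0.144  0.1  ] [ 0.663 -0.123  0.2  ]
[[0.5926 0.2917 0.049 ]
 [0.5977 0.1076 0.049 ]
 [0.4925 0.1038 0.049 ]
 [0.4877 0.2854 0.049 ]] [0.54264426 0.19714388 0.049     ]
```

View pics/topf.png

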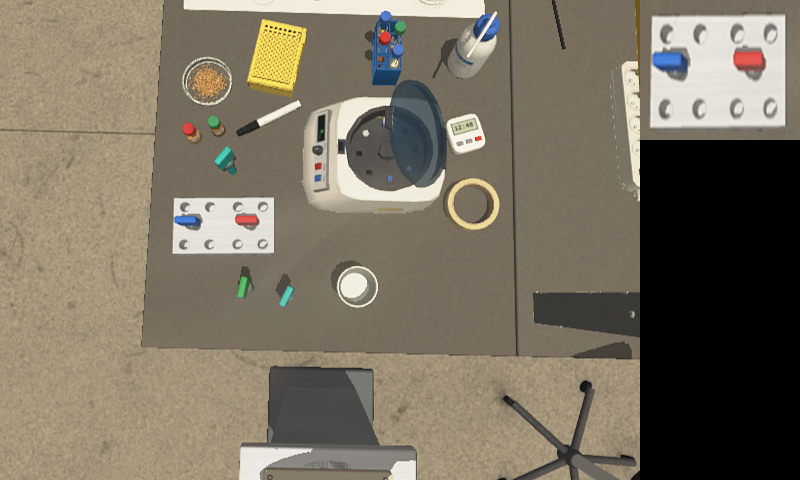

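The top view shows the red pin at (246,220) in the right-hand bore. The shelf upright's foot is at about (535–640, 290–350), near the route, so I locate it first.

Run:
```python
from h import *
m=eyes.camera_model("top")
for p in((533,292),(533,320),(570,355),(640,300)): print(p,onz(m,*p,0).round(3),onz(m,*p,.3).round(3))
m=eyes.camera_model("scene")
for p in((465,190),(490,205),(560,140),(505,10),(560,62),(170,2),(205,105)): print(p,[onz(m,*p,z).round(2).tolist() for z in(0,.3,.5)])
```

```text
(533, 292) [ 0.439 -0.379  0.   ] [ 0.435 -0.246  0.3  ]
(533, 320) [ 0.387 -0.378  0.   ] [ 0.4   -0.245  0.3  ]
(570, 355) [ 0.325 -0.445  0.   ] [ 0.358 -0.291  0.3  ]
(640, 300) [ 0.43  -0.581  0.   ] [ 0.429 -0.382  0.3  ]
(465, 190) [[0.45, -0.42, 0.0], [0.31, 0.05, 0.3], [0.22, 0.37, 0.5]]
(490, 205) [[0.37, -0.39, 0.0], [0.27, 0.06, 0.3], [0.21, 0.37, 0.5]]
(560, 140) [[0.33, -0.85, 0.0], [0.25, -0.17, 0.3], [0.2, 0.28, 0.5]]
(505, 10) [[1.0, -2.26, 0.0], [0.6, -0.91, 0.3], [0.34, -0.02, 0.5]]
(560, 62) [[0.52, -1.56, 0.0], [0.35, -0.55, 0.3], [0.24, 0.13, 0.5]]
(170, 2) [[2.53, -1.2, 0.0], [1.4, -0.36, 0.3], [0.65, 0.2, 0.5]]
(205, 105) [[1.34, -0.37, 0.0], [0.78, 0.08, 0.3], [0.41, 0.38, 0.5]]
```

Run:
```python
from h import *
s=readout.observe(); Rt=R.from_rotvec(s["ee_rot"]); T=Rt.as_matrix(); print(T.round(3), s["tcp_pos"])
# desired: tool y along block short axis (world ~ +x), z down; block long axis direction:
d=np.array([.5903-.5926,0,0])
for name,tgt in(("w1",[.22,-.40,.26]),("w2",[.42,-.03,.26]),("w3",[.543,.148,.25])):
    print(name,(T.T@(np.array(tgt)-s["tcp_pos"])/.4).round(3))
```

```text
[[ 0.966  0.259  0.   ]
 [ 0.259 -0.966 -0.   ]
 [ 0.     0.    -1.   ]] [ 0.16178173 -0.60372567  0.23135701]
w1 [ 0.272 -0.454 -0.072]
w2 [ 0.995 -1.218 -0.072]
w3 [ 1.407 -1.569 -0.047]
```

```bash
python3 -m inch '[[[0.065,-0.1,-0.02],[0,0,0],1],[[0.065,-0.1,-0.02],[0,0,0],1],[[0.065,-0.1,-0.02],[0,0,0],1],[[0.065,-0.1,-0.02],[0,0,0],1],[[0.08,-0.08,0],[0,0,0],1],[[0.08,-0.08,0],[0,0,0],1],[[0.08,-0.08,0],[0,0,0],1],[[0.08,-0.08,0],[0,0,0],1],[[0.08,-0.08,0],[0,0,0],1],[[0.08,-0.08,0],[0,0,0],1],[[0.08,-0.08,0],[0,0,0],1],[[0.08,-0.08,0],[0,0,0],1]]' 30
```

```text
time: 1.8
tcp_pos: [0.4025, -0.107, 0.2637]
ee_rot: [3.114, 0.41, 0.001]
ft_force: [1.1, -1.2, 0.3]
opening: 1.001
finger_force: 0.0
```

```bash
python3 -m inch '[[[0,0,0],[0,0,-1],1],[[0,0,0],[0,0,-1],1],[[0,0,0],[0,0,-1],1],[[0,0,0],[0,0,-1],1],[[0,0,0],[0,0,-1],1],[[0,0,0],[0,0,-1],1],[[0,0,0],[0,0,-1],1],[[0,0,0],[0,0,-1],1],[[0,0,0],[0,0,-1],1],[[0,0,0],[0,0,-1],1],[[0,0,0],[0,0,-1],1],[[0,0,0],[0,0,-1],1]]'
cat >> h.py <<'E'
def cmd(tgt):
    s=readout.observe(); T=R.from_rotvec(s["ee_rot"]).as_matrix()
    print("joints",s["joint_pos"].round(2),"tcp",s["tcp_pos"].round(4),"yang deg",np.degrees(np.arctan2(T[1,1],T[0,1])).round(2),"z",T[:,2].round(3))
    for t in tgt: print(t,(T.T@(np.array(t)-s["tcp_pos"])/.4).round(4))
E
python3 -c "
from h import *
cmd([[.543,.148,.25]])"
```

```text
time: 3.0
tcp_pos: [0.4018, -0.1087, 0.2635]
ee_rot: [2.334, 2.102, 0.0]
ft_force: [0.2, 0.2, -0.7]
opening: 0.999
finger_force: 0.0
joints [ 0.75 -0.14 -0.54  1.89 -0.07  1.37  0.13] tcp [ 0.4018 -0.1087  0.2635] yang deg -6.01 z [ 0. -0. -1.]
[0.543, 0.148, 0.25] [0.6751 0.2838 0.0335]
```

```bash
python3 -m inch '[[[0.0965,0.0405,0.005],[0,0,0],1],[[0.0965,0.0405,0.005],[0,0,0],1],[[0.0965,0.0405,0.005],[0,0,0],1],[[0.0965,0.0405,0.005],[0,0,0],1],[[0.0965,0.0405,0.005],[0,0,0],1],[[0.0965,0.0405,0.005],[0,0,0],1],[[0.0965,0.0405,0.005],[0,0,0],1],[[0,0,0],[0,0,-0.68],1],[[0,0,0],[0,0,-0.68],1],[[0,0,0],[0,0,0],1]]'
python3 - <<'E'
from h import *
m=eyes.camera_model("wrist"); print({k:np.round(v,4).tolist() for k,v in m.items() if not isinstance(v,str)})
cmd([]); s=readout.observe()
im=eyes.camera("wrist"); save("w1",im)
hsv=cv2.cvtColor(im,cv2.COLOR_RGB2HSV); H,S,V=cv2.split(hsv)
k=(((H<8)|(H>172))&(S>130)&(V>60)).astype(np.uint8)
n,l,st,ce=cv2.connectedComponentsWithStats(k)
T=R.from_rotvec(s["ee_rot"]).as_matrix(); C=np.array(m["tool_from_camera"])
for i in range(1,n):
    if st[i,4]<60: continue
    def w(u,v,z):
        x,y=u-m["cx"],v-m["cy"]; r=np.hypot(x,y); th=r/m["fx"]
        d=np.array([np.sin(th)*x/r,-np.sin(th)*y/r,-np.cos(th)]); d=T@C[:3,:3]@d; o=s["tcp_pos"]+T@C[:3,3]
        return o+d*(z-o[2])/d[2]
    ys,xs=np.nonzero(l==i); r=cv2.minAreaRect(np.c_[xs,ys].astype(np.float32))
    print(st[i],ce[i].round(1),r,w(*ce[i],.124).round(4),"box@.124",[w(*p,.124).round(4).tolist() for p in cv2.boxPoints(r)])
E
```

```text
time: 4.0
tcp_pos: [0.544, 0.1478, 0.2491]
ee_rot: [-2.189, -2.253, 0.0]
ft_force: [-0.2, -0.2, 0.4]
opening: 0.999
finger_force: 0.0
{'fx': 371.6483, 'fy': 371.6483, 'cx': 315.8604, 'cy': 232.7972, 'tool_from_camera': [[0.0008, 0.966, 0.2586, 0.0647], [1.0, -0.001, 0.0009, 0.0027], [0.0011, 0.2586, -0.966, -0.1424], [0.0, 0.0, 0.0, 1.0]]}
joints [ 0.37  0.29 -0.86  1.57  0.22  1.39 -0.48] tcp [0.544  0.1478 0.2491] yang deg 1.64 z [-0.  0. -1.]
[488  81  23  22 402] [499.   91.9] ((499.0, 91.5), (21.0, 22.0), 90.0) [0.6839 0.2572 0.124 ] box@.124 [[0.6739, 0.2644, 0.124], [0.6937, 0.2676, 0.124], [0.6942, 0.2507, 0.124], [0.6744, 0.2479, 0.124]]
[311 193  17  53 792] [318.7 219. ] ((319.0, 219.0), (16.0, 52.0), 0.0) [0.5483 0.1516 0.124 ] box@.124 [[0.5432, 0.1314, 0.124], [0.5422, 0.1709, 0.124], [0.5538, 0.1712, 0.124], [0.5552, 0.1318, 0.124]]
[415 323   8  13  95] [418.3 329.1] ((418.5, 329.0), (12.0, 7.0), 90.0) [0.6355 0.0595 0.124 ] box@.124 [[0.6317, 0.0655, 0.124], [0.6379, 0.0654, 0.124], [0.6397, 0.0536, 0.124], [0.6334, 0.0537, 0.124]]
```

View pics/w1.png

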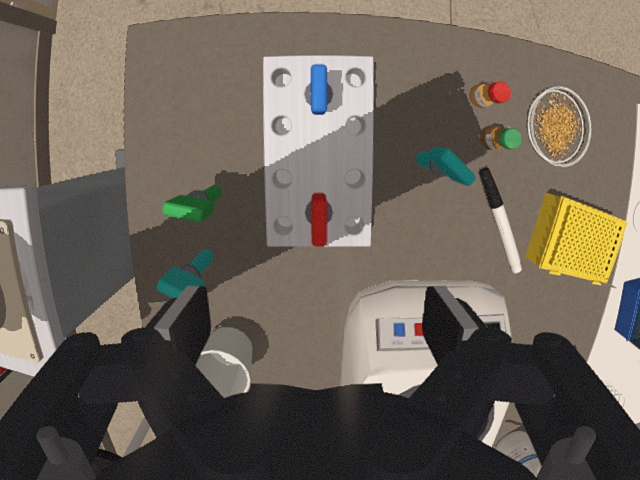

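The red paddle is at wrist px (319,219), aligned with the tool, and the blue one is at (319,89). I descend onto the red one.

```bash
python3 -c "
from h import *
cmd([[.547,.1495,.088]])"
```

```text
joints [ 0.37  0.29 -0.86  1.57  0.22  1.39 -0.48] tcp [0.544  0.1475 0.2493] yang deg 1.46 z [-0. -0. -1.]
[0.547, 0.1495, 0.088] [0.0049 0.0076 0.4031]
```

```bash
python3 -m inch '[[[0.005,0.0075,0],[0,0,0],1],[[0,0,0.1],[0,0,0],1],[[0,0,0.1],[0,0,0],1],[[0,0,0.1],[0,0,0],1],[[0,0,0.06],[0,0,0],1],[[0,0,0.043],[0,0,0],1],[[0,0,0],[0,0,0],-0.6],[[0,0,0],[0,0,0],-1],[[0,0,0],[0,0,0],-1],[[0,0,0],[0,0,0],-1],[[0,0,0],[0,0,0],-1],[[0,0,0],[0,0,0],-1]]' 80
python3 -c "
from h import *
cmd([]);print(readout.observe()['moment'])"
```

```text
time: 5.25
tcp_pos: [0.547, 0.1498, 0.0891]
ee_rot: [2.191, 2.251, 0.0]
ft_force: [-2.6, -0.9, 7.3]
opening: 0.125
finger_force: 78.2
joints [ 0.31  0.45 -0.8   1.75  0.36  1.1  -0.58] tcp [0.547  0.1498 0.0891] yang deg 1.55 z [ 0.001 -0.    -1.   ]
[-0.21218703  0.83176527 -0.00558627]
```

```bash
python3 -m inch '[[[0,0,0],[0,0,0.9],-1],[[0,0,0],[0,0,0.9],-1],[[0,0,0],[0,0,0.9],-1],[[0,0,0],[0,0,0.9],-1],[[0,0,0],[0,0,0.9],-1]]'
python3 -m inch '[[[0,0,-0.0005],[0,0,-1],-1],[[0,0,-0.0005],[0,0,-1],-1],[[0,0,-0.0005],[0,0,-1],-1],[[0,0,-0.0005],[0,0,-1],-1],[[0,0,-0.0005],[0,0,-1],-1],[[0,0,-0.0005],[0,0,-1],-1],[[0,0,-0.0005],[0,0,-1],-1],[[0,0,-0.0005],[0,0,-1],-1],[[0,0,-0.0005],[0,0,-1],-1]]'
python3 - <<'E'
from h import *
cmd([]);print(readout.observe()['moment'])
im=eyes.camera("scene"); save("s2",im); cv2.imwrite("pics/s2c.png",cv2.resize(cv2.imread("pics/s2.png")[180:400,160:430],None,fx=2.5,fy=2.5))
E
```

```text
time: 5.75
tcp_pos: [0.5472, 0.1502, 0.0891]
ee_rot: [2.641, 1.701, 0.002]
ft_force: [-1.1, 0.3, 4.4]
opening: 0.128
finger_force: 77.8
time: 6.65
tcp_pos: [0.5463, 0.1491, 0.0895]
ee_rot: [-1.629, -2.686, 0.002]
ft_force: [-1.2, -0.5, -5.2]
opening: 0.125
finger_force: 77.8
joints [ 0.37  0.48 -0.88  1.74  0.41  1.12 -0.16] tcp [0.5463 0.1491 0.0895] yang deg 27.53 z [-0.001 -0.001 -1.   ]
[-0.06991247  0.23149262 -0.11683438]
```

View pics/s2c.png

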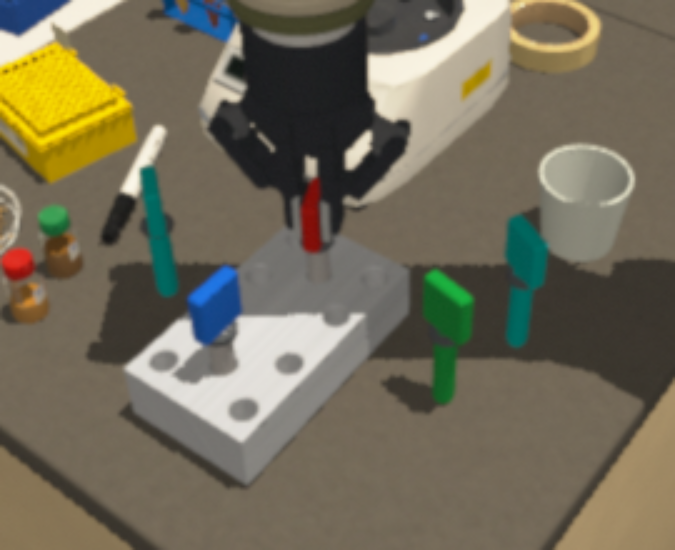

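The crop shows the red paddle at (312,215) turned in the grip, with the block flat and unmoved and the blue pin in its bore. I keep working it.

```bash
python3 -m inch '[[[0,0,-0.0006],[0,0,1],-1],[[0,0,-0.0006],[0,0,1],-1],[[0,0,-0.0006],[0,0,1],-1],[[0,0,-0.0006],[0,0,1],-1],[[0,0,-0.0006],[0,0,1],-1],[[0,0,-0.0006],[0,0,1],-1],[[0,0,-0.0006],[0,0,1],-1],[[0,0,-0.0006],[0,0,1],-1],[[0,0,-0.0006],[0,0,1],-1]]'
python3 -m inch '[[[0,0,-0.0006],[0,0,-1],-1],[[0,0,-0.0006],[0,0,-1],-1],[[0,0,-0.0006],[0,0,-1],-1],[[0,0,-0.0006],[0,0,-1],-1],[[0,0,-0.0006],[0,0,-1],-1],[[0,0,-0.0006],[0,0,-1],-1],[[0,0,-0.0006],[0,0,-1],-1],[[0,0,-0.0006],[0,0,-1],-1],[[0,0,-0.0006],[0,0,-1],-1]]'
```

```text
time: 7.6
tcp_pos: [0.5466, 0.1493, 0.0915]
ee_rot: [2.643, 1.698, -0.001]
ft_force: [0.5, 0.1, -8.1]
opening: 0.128
finger_force: 77.7
time: 8.5
tcp_pos: [0.5462, 0.1494, 0.0936]
ee_rot: [-1.631, -2.684, 0.002]
ft_force: [-0.8, 0.3, -7.2]
opening: 0.129
finger_force: 78.6
```

Forces stay low (8 N), so I repeat.

```bash
python3 -m inch '[[[0,0,-0.0006],[0,0,1],-1],[[0,0,-0.0006],[0,0,1],-1],[[0,0,-0.0006],[0,0,1],-1],[[0,0,-0.0006],[0,0,1],-1],[[0,0,-0.0006],[0,0,1],-1],[[0,0,-0.0006],[0,0,1],-1],[[0,0,-0.0006],[0,0,1],-1],[[0,0,-0.0006],[0,0,1],-1],[[0,0,-0.0006],[0,0,1],-1]]'
python3 -m inch '[[[0,0,-0.0006],[0,0,-1],-1],[[0,0,-0.0006],[0,0,-1],-1],[[0,0,-0.0006],[0,0,-1],-1],[[0,0,-0.0006],[0,0,-1],-1],[[0,0,-0.0006],[0,0,-1],-1],[[0,0,-0.0006],[0,0,-1],-1],[[0,0,-0.0006],[0,0,-1],-1],[[0,0,-0.0006],[0,0,-1],-1],[[0,0,-0.0006],[0,0,-1],-1]]'
python3 -m inch '[[[0,0,-0.0006],[0,0,1],-1],[[0,0,-0.0006],[0,0,1],-1],[[0,0,-0.0006],[0,0,1],-1],[[0,0,-0.0006],[0,0,1],-1],[[0,0,-0.0006],[0,0,1],-1],[[0,0,-0.0006],[0,0,1],-1],[[0,0,-0.0006],[0,0,1],-1],[[0,0,-0.0006],[0,0,1],-1],[[0,0,-0.0006],[0,0,1],-1]]'
python3 -m inch '[[[0,0,-0.0006],[0,0,-1],-1],[[0,0,-0.0006],[0,0,-1],-1],[[0,0,-0.0006],[0,0,-1],-1],[[0,0,-0.0006],[0,0,-1],-1],[[0,0,-0.0006],[0,0,-1],-1],[[0,0,-0.0006],[0,0,-1],-1],[[0,0,-0.0006],[0,0,-1],-1],[[0,0,-0.0006],[0,0,-1],-1],[[0,0,-0.0006],[0,0,-1],-1]]'
```

```text
time: 9.4
tcp_pos: [0.5467, 0.1492, 0.0959]
ee_rot: [2.643, 1.697, -0.001]
ft_force: [1.6, -0.2, -7.5]
opening: 0.127
finger_force: 78.5
time: 10.3
tcp_pos: [0.5462, 0.1493, 0.098]
ee_rot: [-1.631, -2.684, 0.002]
ft_force: [-1.7, -0.1, -4.9]
opening: 0.13
finger_force: 78.9
time: 11.2
tcp_pos: [0.5467, 0.1497, 0.1009]
ee_rot: [-2.644, -1.697, 0.0]
ft_force: [-1.1, 0.1, -0.0]
opening: 0.128
finger_force: 79.7
time: 12.1
tcp_pos: [0.5468, 0.1494, 0.103]
ee_rot: [1.631, 2.685, -0.001]
ft_force: [-1.2, -0.1, -1.3]
opening: 0.128
finger_force: 79.4
```

Loose: the residual force is just the pin's weight. I centre it and lift out gently.

```bash
python3 -m inch '[[[0,0,-0.001],[0,0,0.9],-1],[[0,0,-0.001],[0,0,0.9],-1],[[0,0,-0.001],[0,0,0.9],-1],[[0,0,-0.001],[0,0,0.9],-1],[[0,0,-0.001],[0,0,0.9],-1],[[0,0,-0.01],[0,0,0],-1],[[0,0,-0.015],[0,0,0],-1],[[0,0,-0.02],[0,0,0],-1]]'
python3 -m inch '[[[0,0,-0.03],[0,0,0],-1],[[0,0,-0.06],[0,0,0],-1],[[0,0,-0.08],[0,0,0],-1],[[0,0,-0.06],[0,0,0],-1],[[0,0,0],[0,0,0],-1]]'
python3 - <<'E'
from h import *
m=eyes.camera_model("top"); im=eyes.camera("top")
for l in("cup","block","blue_pin"):
    for o in eyes.outline_of(l,"top")[:1]:
        r=o["rect"]; print(l,o["p"],r)
        if l=="cup": c=onz(m,(r[0]+r[2])/2,(r[1]+r[3])/2,.064); print(c)
m=eyes.camera_model("scene"); im=eyes.camera("scene")
for o in eyes.outline_of("block","scene")[:1]: print(o["rect"])
for o in eyes.outline_of("cup","scene")[:1]:
    r=o["rect"]; print(r,onz(m,(r[0]+r[2])/2,(r[1]+20),.065))
cmd([[c[0],c[1],.21]]); save("s3",im); cv2.imwrite("pics/s3c.png",cv2.resize(cv2.imread("pics/s3.png")[150:400,160:430],None,fx=2.2,fy=2.2))
E
```

```text
time: 12.9
tcp_pos: [0.5469, 0.1497, 0.1234]
ee_rot: [2.19, 2.253, -0.0]
ft_force: [0.9, 0.8, -1.7]
opening: 0.128
finger_force: 79.5
time: 13.4
tcp_pos: [0.5485, 0.1506, 0.2193]
ee_rot: [2.188, 2.249, 0.008]
ft_force: [0.7, 0.8, -1.6]
opening: 0.129
finger_force: 79.7
cup 0.83 [336.5, 267.0, 380.0, 307.4]
[ 0.4389713  -0.04460676  0.064     ]
[375.0, 237.4, 409.9, 284.1] [ 0.43237199 -0.01988469  0.065     ]
joints [ 0.35  0.32 -0.84  1.61  0.25  1.32 -0.5 ] tcp [0.5465 0.1494 0.214 ] yang deg 1.55 z [-0.001 -0.    -1.   ]
[np.float64(0.4389712995733829), np.float64(-0.04460676275661405), 0.21] [-0.4776 -0.2818  0.0105]
```

View pics/s3c.png

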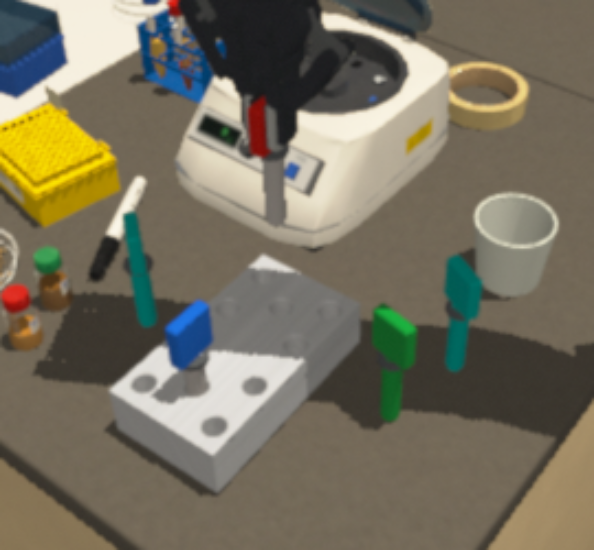

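The crop shows the red pin free in the gripper at (265,160), the block flat, the blue pin in its bore at (190,335) and the cup upright at (515,240). I carry the pin to the cup.

```bash
python3 -m inch '[[[-0.04,-0.0235,0],[0,0,0],-1],[[-0.08,-0.047,0],[0,0,0],-1],[[-0.08,-0.047,0],[0,0,0],-1],[[-0.08,-0.047,0],[0,0,0],-1],[[-0.08,-0.047,0],[0,0,0],-1],[[-0.08,-0.047,0],[0,0,0],-1],[[-0.0376,-0.0233,0],[0,0,0],-1],[[0,0,0],[0,0,0],-1],[[0,0,0],[0,0,0],-1]]'
python3 - <<'E'
from h import *
cmd([[.439,-.0446,.08]]); save("w4",eyes.camera("wrist"))
E
```

```text
time: 14.65
tcp_pos: [0.4394, -0.0441, 0.2147]
ee_rot: [-2.192, -2.251, 0.0]
ft_force: [0.3, 1.1, -1.7]
opening: 0.128
finger_force: 79.4
joints [ 0.76 -0.04 -0.73  1.91 -0.02  1.26  0.06] tcp [ 0.4394 -0.0441  0.2147] yang deg 1.53 z [-0. -0. -1.]
[0.439, -0.0446, 0.08] [-0.0011 -0.001   0.3368]
```

View pics/w4.png

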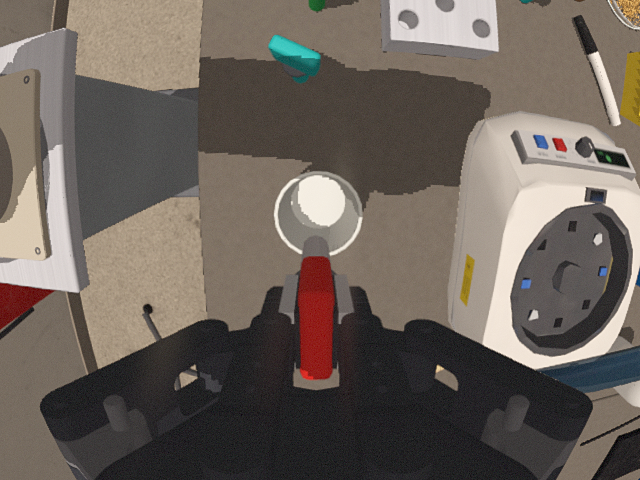

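The wrist view shows the cup rim centred at (318,213), which works out to within 5 mm of the tool axis. I lower the pin.

```bash
python3 -m inch '[[[0.005,0.007,0.03],[0,0,0],-1],[[0,0,0.08],[0,0,0],-1],[[0,0,0.08],[0,0,0],-1],[[0,0,0.06],[0,0,0],-1],[[0,0,0.04],[0,0,0],-1],[[0,0,0.02],[0,0,0],-1],[[0,0,0.01],[0,0,0],-1],[[0,0,0.008],[0,0,0],-1],[[0,0,0],[0,0,0],-1],[[0,0,0],[0,0,0],-1]]'
```

```text
time: 15.7
tcp_pos: [0.4426, -0.0423, 0.0842]
ee_rot: [2.191, 2.251, 0.001]
ft_force: [0.2, 0.1, -1.1]
opening: 0.125
finger_force: 79.6
```

Not touching yet; I ease down in small steps.

```bash
python3 -m inch '[[[0,0,0.004],[0,0,0],-1],[[0,0,0.004],[0,0,0],-1],[[0,0,0.003],[0,0,0],-1],[[0,0,0],[0,0,0],-1]]'
```

```text
time: 16.1
tcp_pos: [0.4421, -0.0423, 0.0792]
ee_rot: [2.191, 2.251, -0.0]
ft_force: [0.0, -0.0, -1.9]
opening: 0.126
finger_force: 79.8
```

```bash
python3 -m inch '[[[0,0,0.0025],[0,0,0],-1],[[0,0,0.0025],[0,0,0],-1],[[0,0,0],[0,0,0],-1]]'
```

```text
time: 16.4
tcp_pos: [0.4428, -0.0423, 0.0789]
ee_rot: [2.191, 2.25, -0.001]
ft_force: [-7.3, 0.6, 22.9]
opening: 0.129
finger_force: 83.1
```

```bash
python3 -m inch '[[[0,0,-0.004],[0,0,0],-1],[[0,0,0],[0,0,0],-0.6],[[0,0,0],[0,0,0],-0.5],[[0,0,0],[0,0,0],-0.2],[[0,0,0],[0,0,0],0.3],[[0,0,0],[0,0,0],1],[[0,0,0],[0,0,0],1],[[0,0,-0.03],[0,0,0],1],[[0,0,-0.08],[0,0,0],1],[[0,0,-0.1],[0,0,0],1],[[0,0,-0.1],[0,0,0],1],[[0,0,0],[0,0,0],1]]'
python3 - <<'E'
from h import *
cmd([]); save("w5",eyes.camera("wrist")); im=eyes.camera("scene"); save("s5",im)
a=cv2.imread("pics/w5.png")[0:420,150:500]; b=cv2.resize(cv2.imread("pics/s5.png")[170:400,190:440],(440,420))
cv2.imwrite("pics/c5.png",np.hstack([a,b]))
E
```

```text
time: 17.6
tcp_pos: [0.4448, -0.0421, 0.2087]
ee_rot: [2.185, 2.246, 0.006]
ft_force: [1.3, 0.9, -0.2]
opening: 1.0
finger_force: 0.0
joints [ 0.76 -0.02 -0.75  1.91 -0.01  1.24  0.05] tcp [ 0.4448 -0.0421  0.2087] yang deg 1.58 z [ 0.008 -0.002 -1.   ]
```

View pics/c5.png

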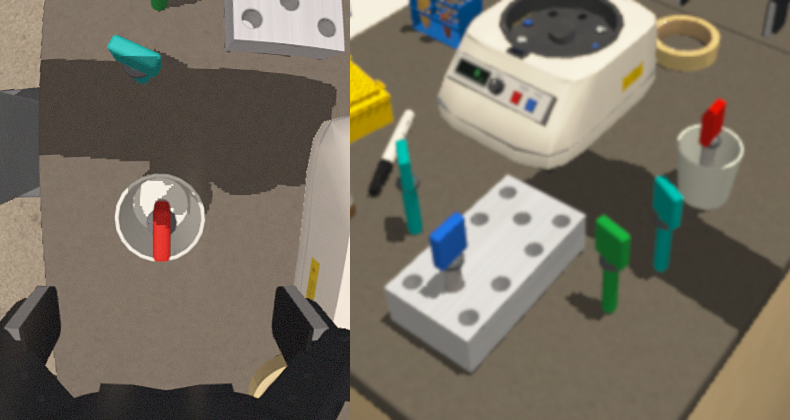

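The picture shows the red pin standing in the upright cup (left half, about (160,220)). The block is flat with the blue pin in it, and the gripper is clear. I let it settle briefly, then hand in.

```bash
python3 -m inch '[[[0,0,0],[0,0,0],1],[[0,0,0],[0,0,0],1],[[0,0,0],[0,0,0],1],[[0,0,0],[0,0,0],1],[[0,0,0],[0,0,0],1]]' && python3 -c "
from rig import order
print(order.close_job())"
```

```text
time: 18.2
tcp_pos: [0.442, -0.0422, 0.2026]
ee_rot: [-2.191, -2.251, 0.0]
ft_force: [0.2, 1.0, -1.0]
opening: 0.998
finger_force: 0.0
the job is handed in; nothing more can be done
None
```

I twisted the red pin free and stood it in the upright cup. The block is flat on the bench with the blue pin still in its bore, and I handed the job in at about 18 s; no verdict came back.

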